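# Comb cinnamon quills into rows

### The job

Take the rake from its cradle and comb the six scattered cinnamon quills along the tray until they all lie flat, parallel to the wooden stop and packed close together against it. Press the packed rows snug with the rake for about a second, gently, with about 10 N and never over 15 N, because the quills crack; do not touch the quills with the fingers. Then stand the rake back in its cradle, leaving the jar, mug and spoon where they are.

Things in the scene. Friction and masses are not known exactly. Their poses are not given: they have to be found in the camera images.
- tray: Fixed rectangular stainless-steel tray, outer 273 x 214 mm, walls 24 mm high, walls and floor 4 mm thick (inside 265 x 206 mm). Origin: centre of its underside on the table; its inner floor is 4 mm above the origin. Own +x points along the long side towards the end where the stop bar lies, y across the tray.
- stop_bar: Adjustable stop across the tray's +x end: a fixed bar 12 x 204 x 22 mm high and, on its -x side, a parallel beech jaw on two brass pins, clamped so that it does not give. The jaw's face stands 14 to 36 mm on the -x side of the origin, set anew each time and not reported: see or feel it. Origin: centre of the bar's underside; axes as the tray's. Tines bearing on the floor lose push there.
- rake: Comb rake, 0.24 kg. Steel head 180 mm long (own x): 14 upright tines 8 mm square, 5 mm gaps, z = 0 to 20 mm, under a bar 14 mm thick (y), z = 18 to 30 mm. On it a wooden grip block 50 mm (x) by 22 mm (y), z = 30 to 85 mm. Origin: centre of the tine tips; z up. Either side may lead. Starts standing in the cradle, x along the cradle's x. Tines over 3 mm off the tray floor ride up over quills.
- cradle: Fixed open wooden trough in which the rake stands, outer 200 x 34 mm, 14 mm high, inside 192 x 26 mm, floor 4 mm thick. Origin: centre of its underside; x along its length. It stands to the left or to the right of the tray.
- jar: Loose amber glass jar with a steel lid, 72 mm across, 100 mm tall, standing on the scale. Leave alone. Origin: centre of its underside.
- mug: Loose white mug, 80 mm across, 85 mm tall. Leave alone. Origin: centre of its underside.
- spoon: Loose steel spoon lying on the table, 180 mm long. Leave alone. Origin: middle of its underside.
- scale: Fixed flat kitchen scale, 150 x 130 mm, 26 mm high, on the other side of the tray from the cradle; the jar stands on it. Origin: centre of its underside.
- quill1: Cinnamon quill 1 of 6, all alike: a double-scroll brown stick 80 mm long (own x), 19 mm wide (own y), 11 mm high, about 12 g, that lies flat and slides without rolling. Origin: centre of its underside.
- quill2: Cinnamon quill 2 of 6, all alike: a double-scroll brown stick 80 mm long (own x), 19 mm wide (own y), 11 mm high, about 12 g, that lies flat and slides without rolling. Origin: centre of its underside.
- quill3: Cinnamon quill 3 of 6, all alike: a double-scroll brown stick 80 mm long (own x), 19 mm wide (own y), 11 mm high, about 12 g, that lies flat and slides without rolling. Origin: centre of its underside.
- quill4: Cinnamon quill 4 of 6, all alike: a double-scroll brown stick 80 mm long (own x), 19 mm wide (own y), 11 mm high, about 12 g, that lies flat and slides without rolling. Origin: centre of its underside.
- quill5: Cinnamon quill 5 of 6, all alike: a double-scroll brown stick 80 mm long (own x), 19 mm wide (own y), 11 mm high, about 12 g, that lies flat and slides without rolling. Origin: centre of its underside.
- quill6: Cinnamon quill 6 of 6, all alike: a double-scroll brown stick 80 mm long (own x), 19 mm wide (own y), 11 mm high, about 12 g, that lies flat and slides without rolling. Origin: centre of its underside.
Mind the look-alikes: they are no part of the job. What is shaped like the rake but red is not meant.

How it is judged (in metres and radians):
On the way, in this order (a step that is already met when the one before it is completed fails the run):
1. the rake is held, lifted clear of its cradle (contact force between the fingers and rake above 2 N and height (world z) of rake above 0.04 m), for 0.2 s.
2. with the held rake, the packed, parallel rows are pressed against the stop bar with 6 N or more for 0.5 s (angle between the x axis of each of quill1, quill2, quill3, quill4, quill5, quill6 and the y axis of stop_bar, either way round below 0.14 rad and x of quill1 in the frame of stop_bar between -0.105 and -0.018 m and y of quill1 in the frame of tray between -0.1 and 0.1 m and z of each of quill1, quill2, quill3, quill4, quill5, quill6 in the frame of stop_bar below 0.006 m and x of quill2 in the frame of stop_bar between -0.105 and -0.018 m and y of quill2 in the frame of tray between -0.1 and 0.1 m and x of quill3 in the frame of stop_bar between -0.105 and -0.018 m and y of quill3 in the frame of tray between -0.1 and 0.1 m and x of quill4 in the frame of stop_bar between -0.105 and -0.018 m and y of quill4 in the frame of tray between -0.1 and 0.1 m and x of quill5 in the frame of stop_bar between -0.105 and -0.018 m and y of quill5 in the frame of tray between -0.1 and 0.1 m and x of quill6 in the frame of stop_bar between -0.105 and -0.018 m and y of quill6 in the frame of tray between -0.1 and 0.1 m and y of quill1 in the frame of quill2 between -0.062 and 0.062 m and y of quill1 in the frame of quill3 between -0.062 and 0.062 m and y of quill1 in the frame of quill4 between -0.062 and 0.062 m and y of quill1 in the frame of quill5 between -0.062 and 0.062 m and y of quill1 in the frame of quill6 between -0.062 and 0.062 m and y of quill2 in the frame of quill3 between -0.062 and 0.062 m and y of quill2 in the frame of quill4 between -0.062 and 0.062 m and y of quill2 in the frame of quill5 between -0.062 and 0.062 m and y of quill2 in the frame of quill6 between -0.062 and 0.062 m and y of quill3 in the frame of quill4 between -0.062 and 0.062 m and y of quill3 in the frame of quill5 between -0.062 and 0.062 m and y of quill3 in the frame of quill6 between -0.062 and 0.062 m and y of quill4 in the frame of quill5 between -0.062 and 0.062 m and y of quill4 in the frame of quill6 between -0.062 and 0.062 m and y of quill5 in the frame of quill6 between -0.062 and 0.062 m and contact force between the fingers and rake above 2 N and contact force between stop_bar and anything else above 6 N and contact force between rake and stop_bar below 0.5 N and (contact force between rake and quill1 above 1 N or contact force between rake and quill2 above 1 N or contact force between rake and quill3 above 1 N or contact force between rake and quill4 above 1 N or contact force between rake and quill5 above 1 N or contact force between rake and quill6 above 1 N)), for 0.5 s.
At the end, for the whole second after the job is handed in: All six quills lie flat on the tray floor within 0.14 rad of parallel to the stop bar, within 105 mm of its centre line, rows within 62 mm (centre to centre, across); the rake at rest in its cradle, upright within 0.1 rad, within 15 mm of its middle each way and 5 mm of its floor (angle between the x axis of each of quill1, quill2, quill3, quill4, quill5, quill6 and the y axis of stop_bar, either way round below 0.14 rad and x of quill1 in the frame of stop_bar between -0.105 and -0.018 m and y of quill1 in the frame of tray between -0.1 and 0.1 m and z of each of quill1, quill2, quill3, quill4, quill5, quill6 in the frame of stop_bar below 0.006 m and x of quill2 in the frame of stop_bar between -0.105 and -0.018 m and y of quill2 in the frame of tray between -0.1 and 0.1 m and x of quill3 in the frame of stop_bar between -0.105 and -0.018 m and y of quill3 in the frame of tray between -0.1 and 0.1 m and x of quill4 in the frame of stop_bar between -0.105 and -0.018 m and y of quill4 in the frame of tray between -0.1 and 0.1 m and x of quill5 in the frame of stop_bar between -0.105 and -0.018 m and y of quill5 in the frame of tray between -0.1 and 0.1 m and x of quill6 in the frame of stop_bar between -0.105 and -0.018 m and y of quill6 in the frame of tray between -0.1 and 0.1 m and y of quill1 in the frame of quill2 between -0.062 and 0.062 m and y of quill1 in the frame of quill3 between -0.062 and 0.062 m and y of quill1 in the frame of quill4 between -0.062 and 0.062 m and y of quill1 in the frame of quill5 between -0.062 and 0.062 m and y of quill1 in the frame of quill6 between -0.062 and 0.062 m and y of quill2 in the frame of quill3 between -0.062 and 0.062 m and y of quill2 in the frame of quill4 between -0.062 and 0.062 m and y of quill2 in the frame of quill5 between -0.062 and 0.062 m and y of quill2 in the frame of quill6 between -0.062 and 0.062 m and y of quill3 in the frame of quill4 between -0.062 and 0.062 m and y of quill3 in the frame of quill5 between -0.062 and 0.062 m and y of quill3 in the frame of quill6 between -0.062 and 0.062 m and y of quill4 in the frame of quill5 between -0.062 and 0.062 m and y of quill4 in the frame of quill6 between -0.062 and 0.062 m and y of quill5 in the frame of quill6 between -0.062 and 0.062 m and x of rake in the frame of cradle between -0.015 and 0.015 m and y of rake in the frame of cradle between -0.015 and 0.015 m and z of rake in the frame of cradle below 0.009 m and angle between rake's own z axis and vertical below 0.1 rad and linear speed of rake below 0.01 m/s); the robot touches nothing.
It fails at once if a quill is pressed with more than 15 N by the rake, or more than 15 N reach the stop bar (contact force between stop_bar and anything else above 15 N or contact force between rake and quill1 above 15 N or contact force between rake and quill2 above 15 N or contact force between rake and quill3 above 15 N or contact force between rake and quill4 above 15 N or contact force between rake and quill5 above 15 N or contact force between rake and quill6 above 15 N).
It fails at once if a quill is touched by the fingers or the arm (contact force between any of the fingers, the arm and quill1 above 0.5 N or contact force between any of the fingers, the arm and quill2 above 0.5 N or contact force between any of the fingers, the arm and quill3 above 0.5 N or contact force between any of the fingers, the arm and quill4 above 0.5 N or contact force between any of the fingers, the arm and quill5 above 0.5 N or contact force between any of the fingers, the arm and quill6 above 0.5 N).
It fails at once if the jar, mug or spoon is moved by more than 20 mm (distance of any of jar, mug, spoon from where it was at the start of the episode above 0.02 m).
It also fails if it takes over 67 s, if anything falls off the work surface, if the arm or the gripper's body presses on something with over 40 N, if the wrist force passes 120 N, or if a joint passes its speed limit or range.

### The arm

A 6-joint arm with a two-finger parallel gripper is mounted at the origin on the work surface. World frame = base frame: x ahead of the robot, y to its left, z up, the work surface at z = 0. Lengths are in mm, angles in rad, forces in N, time in s.
With the tool pointing down it reaches from about 350 to 775 mm from the base axis. Payload 7.3 kg.
Tool frame: the origin (TCP) lies midway between the tips of the shut fingers; the grasp point (between the pads) lies 19 mm behind it; z points along the fingers, y is the direction in which the jaws open and shut (so a half turn about z gives the same grasp; the last joint's range is limited). The gripper opens to 92 mm and grips with 3 to 60 N. Pads are 19 mm wide; open, the fingers measure 130 mm over their backs; the gripper's body (75 mm by 190 mm) begins 47 mm behind the grasp point.
Start: joints at [1.071, 0.342, 1.524, -0, 1.275, -0.146], TCP at [181.881, 492.508, 226.741] pointing down, gripper open.
Joint ranges: [-2.53, 2.53], [-0.77, 2.02], [0.04, 2.7], [-1, 4.14], [0.28, 2.66], [-3.11, 3.11]. Speed limits (rad/s): [2.57, 2.57, 3.14, 3.14, 3.14, 3.14].

### API

Orientations are given as [roll, pitch, yaw] about the fixed x, y, z axes, in that order (R = Rz(yaw) Ry(pitch) Rx(roll)).
In Python, from plant import readout, optics, job gives the robot as it stands.
- The arm moves only by the tool drive_tool, never from a script. Its argument "series" is a list of rows, each a list of 4 numbers: the shift along the world's x, y, z in mm, then the turn about the world's z in degrees. A call has 1 to 12 rows; each row shifts and turns the commanded pose from where the row before left it; what a row does not reach is not made up. A row lasts 1/10 s, in which the tool goes at most 50 mm and 8.59 degrees, less where a joint would pass 70% of its speed; a pose out of reach is approached as far as the arm can. A call with a gripper value outside its range is refused whole. "hand" is the closure, from 0 (fully open) to 1 (shut), set as the call begins (left out, the last holds). The fingers move at their own pace and stop on an object; the grip force is fixed at half the most. Time passes only in rows, so rows that do not move let the fingers close. It gives the time, the measured TCP pose, the force and the opening at its end, in the units of the state.
- readout.get_obs(): the state, without advancing time (a new reading comes with each control period).
- optics.capture(name): name is "scene" or "top" or "wrist"; returns a dict with "image" (420x560x3 uint8, blue, green, red), "depth" (420x560 float32, mm along the optical axis (not along the pixel's ray), 0 where there is no reading), "vfov" (degrees; the focal length in pixels is half the picture's height over the tangent of half this angle, whatever the lens; pixels are square), "cx", "cy" (the principal point, pixels), "eye" and "rotation" of the camera in the world. Camera axes: x right, y down, z forward; pixel columns grow to the right and rows downward; lengths in mm; the calibration is good to about 2 mm. A picture is of the moment at which its call begins.
- job.close_job(): hands the job in, once; it reports no verdict.
The state is a dict: "time": time; "joint_positions": joint angles; "dq": joint speeds; "tau": joint torques, N m; "tool_pos": TCP position; "tcp_rot": TCP orientation; "contact_force": force on the tool from outside, world axes, zero at the start; "moment": the same for the moment, N m; "grip_width": finger opening in mm.
Only numpy, scipy, OpenCV 4.12 (cv2) and the standard library are available. Lean on these libraries where they do the work, as an engineer would, in place of code of your own. Each camera call takes 0.05 s, during which the arm holds its last target.

## Working session

There is one attempt and no reset: what is moved stays moved. The work goes in short steps, Python scripts to look and compute and a tool call to move; the robot and the scene stay as the last step left them, time stands still between calls to the robot, and variables do not carry over. Pictures are saved under pics/ and viewed, and the job is handed in when it is done.

Besides the shell and the picture viewer there is one more tool, called after ">>>" as name(argument=value, ...) on one line, values as JSON. drive_tool: Moves the arm, as the interface text tells. Its arguments: {"type":"object","properties":{"series":{"type":"array"},"hand":{"type":"number"}},"required":["series"]}

```bash
ls; mkdir -p pics
cat > h.py <<'E'
import numpy as np, cv2
from plant import readout, optics, job
def cap(n):
    d=optics.capture(n); return d
def P(d,u,v,z=None):
    im=d["image"]; H=im.shape[0]; f=H/2/np.tan(np.radians(d["vfov"])/2)
    r=np.array([(u-d["cx"])/f,(v-d["cy"])/f,1.0]); R=np.array(d["rotation"]); e=np.array(d["eye"])
    w=R@r
    if z is None: return e+w*d["depth"][int(round(v)),int(round(u))]
    return e+w*(z-e[2])/w[2]
def proj(d,p):
    H=d["image"].shape[0]; f=H/2/np.tan(np.radians(d["vfov"])/2)
    c=np.array(d["rotation"]).T@(np.array(p)-np.array(d["eye"])); return c[0]/c[2]*f+d["cx"],c[1]/c[2]*f+d["cy"]
E
python3 - <<'E'
from h import *
o=readout.get_obs(); print(o)
import pickle
for n in ["scene","top"]:
    d=cap(n); cv2.imwrite(f"pics/{n}0.png",d["image"]); pickle.dump(d,open(n+"0.pkl","wb")); print(n,d["vfov"],d["cx"],d["cy"],d["eye"],d["rotation"])
E
```

```text
pics
{'time': 0.0, 'joint_positions': array([ 1.07099988e+00,  3.42705660e-01,  1.52501894e+00, -3.29955157e-05,
        1.27542135e+00, -1.46027488e-01]), 'dq': array([ 0.00076653, -0.00055858, -0.00039857,  0.00203943,  0.00191828,
       -0.00109016]), 'tau': array([ 1.99500537e-04, -4.31242454e+01, -2.44219279e+01,  7.17375451e-02,
        5.60231984e-02, -1.33963140e-04]), 'tool_pos': array([181.67892386, 492.11783473, 226.05316007]), 'tcp_rot': array([-3.14005129e+00, -1.94803789e-04,  2.78783318e+00]), 'contact_force': array([ 0.24139975, -0.5489804 , -0.10587801]), 'moment': array([-0.00439002,  0.02564987, -0.01990374]), 'grip_width': 91.86567264690541}
scene 54.42410172942705 280.95048665096596 205.5588204364994 [933.73089811 898.88148447 848.70236833] [-2.26505327 -0.00436785  2.62528078]
top 48.062797518274536 275.4698561907294 205.7115908743597 [ 223.52238329   67.98978643 1242.83990136] [-2.94895242 -0.0228219  -1.56404502]
```

```bash
sed -i 's/^def cap/from scipy.spatial.transform import Rotation as Ro\ndef cap/; s/R=np.array(d\["rotation"\])/R=Ro.from_euler("xyz",d["rotation"]).as_matrix()/; s/np.array(d\["rotation"\]).T@/Ro.from_euler("xyz",d["rotation"]).as_matrix().T@/' h.py; cat h.py|head -12
```

```text
import numpy as np, cv2
from plant import readout, optics, job
from scipy.spatial.transform import Rotation as Ro
def cap(n):
    d=optics.capture(n); return d
def P(d,u,v,z=None):
    im=d["image"]; H=im.shape[0]; f=H/2/np.tan(np.radians(d["vfov"])/2)
    r=np.array([(u-d["cx"])/f,(v-d["cy"])/f,1.0]); R=Ro.from_euler("xyz",d["rotation"]).as_matrix(); e=np.array(d["eye"])
    w=R@r
    if z is None: return e+w*d["depth"][int(round(v)),int(round(u))]
    return e+w*(z-e[2])/w[2]
def proj(d,p):
```

View pics/scene0.png

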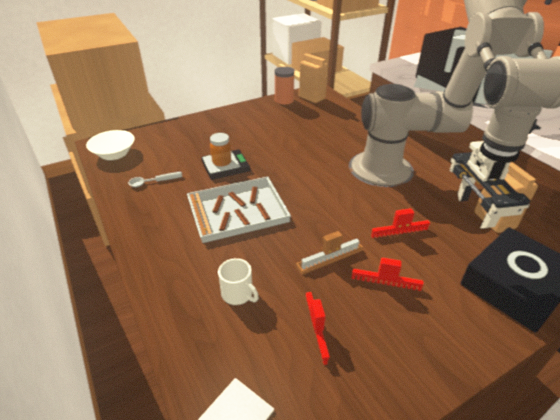

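View pics/top0.png

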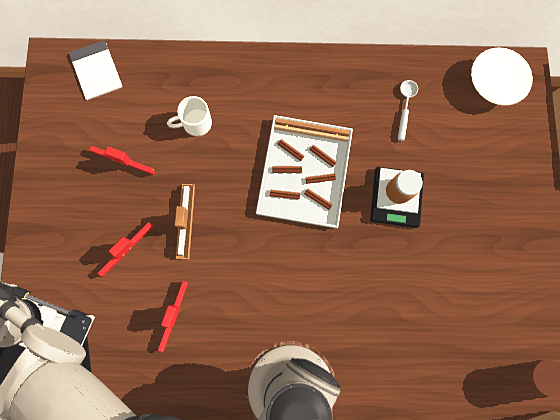

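Run:
```python
from h import *
import pickle
d=pickle.load(open("top0.pkl","rb"));s=pickle.load(open("scene0.pkl","rb"))
cv2.imwrite("pics/tray_top.png",cv2.resize(d["image"][105:240,245:365],None,fx=4.4,fy=4.4,interpolation=cv2.INTER_CUBIC))
cv2.imwrite("pics/cr_top.png",cv2.resize(d["image"][175:270,150:220],None,fx=6,fy=6,interpolation=cv2.INTER_CUBIC))
cv2.imwrite("pics/cr_sc.png",cv2.resize(s["image"][220:280,285:375],None,fx=8,fy=8,interpolation=cv2.INTER_CUBIC))
```

```text
(no output)
```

View pics/tray_top.png

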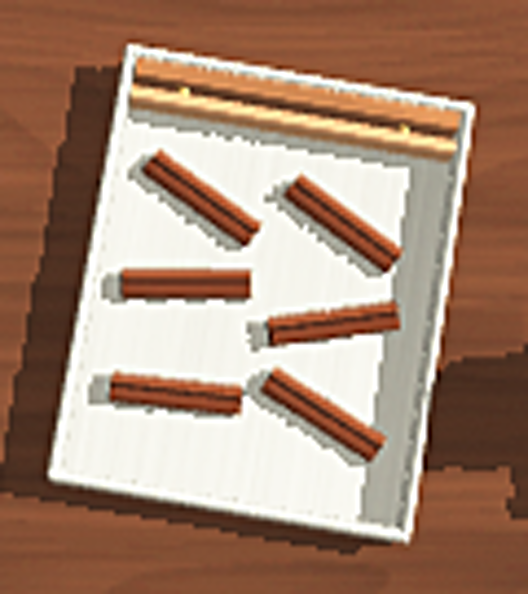

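View pics/cr_top.png

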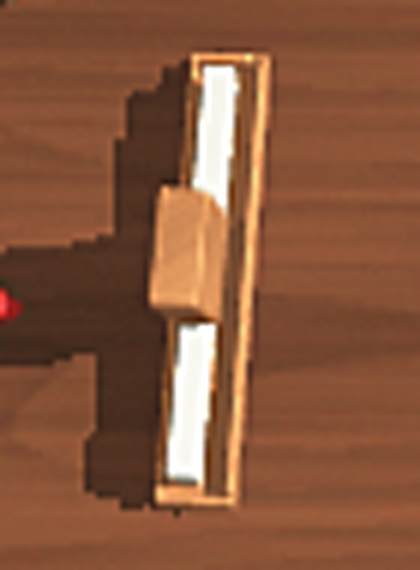

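View pics/cr_sc.png

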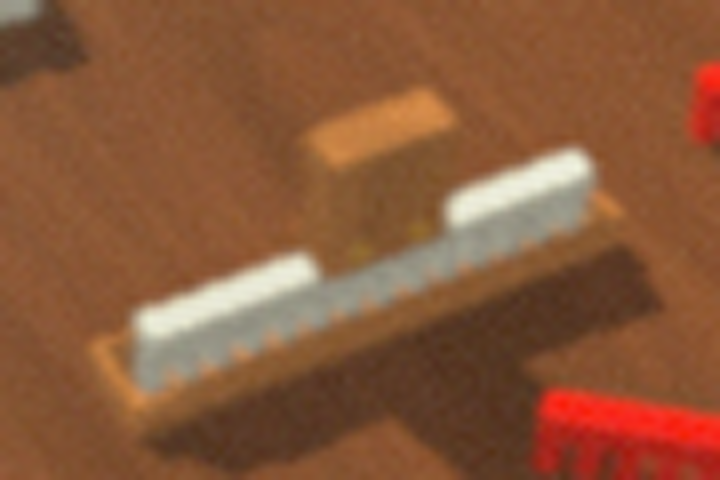

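Run:
```python
from h import *
import pickle
d=pickle.load(open("top0.pkl","rb"))
def q(u,v,k,ox,oy): return (u+.5)/k-.5+ox,(v+.5)/k-.5+oy
def rep(name,pts,k,ox,oy,z):
    W=np.array([P(d,*q(u,v,k,ox,oy),z)[:2] for u,v in pts]); print(name,W.round(1).tolist(),"c",W.mean(0).round(1))
    for i in range(len(W)):
        e=W[(i+1)%len(W)]-W[i]; print("   len %.1f ang %.2f"%(np.hypot(*e),np.degrees(np.arctan2(e[1],e[0]))))
rep("cradle",[(194,55),(270,55),(240,505),(156,502)],6,150,175,14)
rep("gripTop",[(163,187),(207,192),(193,313),(150,305)],6,150,175,89)
rep("headtop",[(204,66),(238,68),(200,480),(166,478)],6,150,175,34)
rep("tray",[(127,44),(474,103),(408,542),(50,482)],4.4,245,105,24)
rep("jawtop",[(134,104),(448,160)],4.4,245,105,26)
rep("barback",[(136,57),(460,112)],4.4,245,105,26)
T=[P(d,*q(u,v,4.4,245,105),24)[:2] for u,v in [(127,44),(474,103),(408,542),(50,482)]]
for p in [(180,220-0),(179,219)]: print(P(d,*p))
print("floor tray depth z",P(d,*q(200,430,4.4,245,105)), "jaw",P(d,*q(290,130,4.4,245,105)), P(d,*q(300,96,4.4,245,105)))
```

```text
cradle [[520.4, 291.9], [520.8, 258.2], [321.0, 263.2], [321.9, 299.4]] c [421.  278.2]
   len 33.7 ang -89.29
   len 199.9 ang 178.56
   len 36.2 ang 88.45
   len 198.6 ang -2.16
gripTop [[446.0, 288.5], [444.1, 270.3], [393.4, 273.8], [396.6, 291.5]] c [420. 281.]
   len 18.3 ang -95.97
   len 50.8 ang 176.03
   len 18.0 ang 79.96
   len 49.5 ang -3.48
headtop [[510.7, 283.7], [510.0, 268.8], [329.8, 277.4], [330.5, 291.9]] c [420.3 280.4]
   len 14.9 ang -92.77
   len 180.4 ang 177.27
   len 14.5 ang 87.13
   len 180.3 ang -2.60
tray [[715.8, 49.0], [680.4, -167.1], [404.3, -120.8], [438.3, 92.8]] c [559.7 -36.5]
   len 218.9 ang -99.30
   len 279.9 ang 170.49
   len 216.3 ang 80.96
   len 280.9 ang -8.98
jawtop [[675.8, 44.4], [642.4, -149.7]] c [659.1 -52.7]
   len 196.9 ang -99.77
   len 196.9 ang 80.23
barback [[706.5, 43.3], [673.6, -157.9]] c [690.1 -57.3]
   len 203.9 ang -99.28
   len 203.9 ang 80.72
[410.3474698  278.98408154  88.17775606]
[412.50354224 281.19667151  90.14140862]
floor tray depth z [474.60184567   2.30844258   6.36668696] jaw [664.63578546 -53.32656501  14.06951141] [682.15219311 -58.40871187  27.13395614]
```

The steel rake with the wooden grip stands in the cradle at top px (183,220). The look-alikes are the red ones at (122,160), (125,250) and (172,315), and the crop confirms the steel one is meant. I'm moving above it now.

>>> drive_tool(series=[[24,-21,-5,1.8],[24,-21,-5,1.8],[24,-21,-5,1.8],[24,-21,-5,1.8],[24,-21,-5,1.8],[24,-21,-5,1.8],[24,-21,-5,1.8],[24,-21,-5,1.8],[24,-21,-5,1.8],[22,-21,-5,1.8],[0,0,0,0],[0,0,0,0]], hand=0)

```text
time: 1.3
tool_pos: [419.7, 282.1, 176.3]
tcp_rot: [-3.141, -0.001, 3.1]
contact_force: [0.1, -0.8, -0.3]
grip_width: 92.2
```

Run:
```python
from h import *
import pickle
o=readout.get_obs(); print(o["time"],o["tool_pos"],np.degrees(o["tcp_rot"]),o["contact_force"])
d=cap("wrist"); cv2.imwrite("pics/w1.png",d["image"]); pickle.dump(d,open("w1.pkl","wb")); print(d["eye"],d["rotation"],d["vfov"])
```

```text
1.3 [419.73755117 282.1191632  176.30394093] [-1.79986473e+02 -7.49483430e-02  1.77608085e+02] [ 0.11129588 -0.7756177  -0.2638492 ]
[348.1162723  285.64039395 334.76343193] [2.87174130e+00 1.32660378e-03 1.52898952e+00] 59.75427834748558
```

View pics/w1.png

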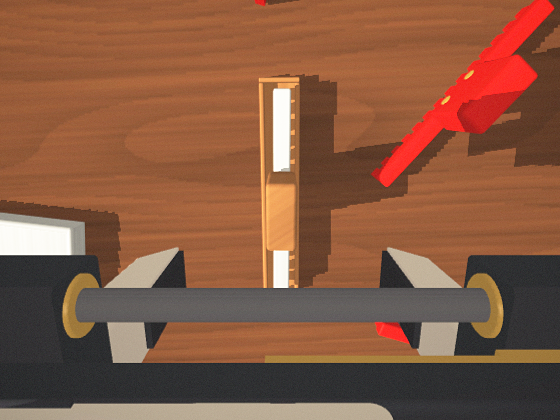

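Run:
```python
from h import *
import pickle
d=pickle.load(open("w1.pkl","rb"))
im=d["image"]
cv2.imwrite("pics/w1c.png",cv2.resize(im[70:295,220:340],None,fx=3.5,fy=2.6,interpolation=cv2.INTER_CUBIC))
for u,v in [(268,200),(294,200),(268,245),(294,245),(281,180),(281,240)]: print(u,v,P(d,u,v).round(1),P(d,u,v,89).round(1))
```

```text
268 200 [407.3 272.9  89.6] [407.5 272.9  89. ]
294 200 [408.2 290.9  89.2] [408.2 290.9  89. ]
268 245 [440.7 271.1  88.8] [440.6 271.2  89. ]
294 245 [441.2 289.7  89.3] [441.4 289.8  89. ]
281 180 [396.3 282.3  75.6] [393.9 282.5  89. ]
281 240 [437.5 280.6  88.1] [437.2 280.6  89. ]
```

View pics/w1c.png

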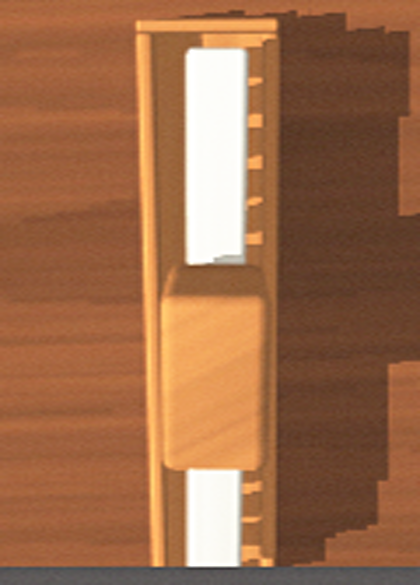

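>>> drive_tool(series=[[0.5,-0.5,-25,0],[0,0,-30,0],[0,0,-30,0],[0,0,-25,0],[0,0,-15,0],[0,0,-8,0],[0,0,-2,0],[0,0,0,0],[0,0,0,0]])

```text
time: 2.25
tool_pos: [420.8, 282.5, 42.6]
tcp_rot: [3.141, 0.001, 3.102]
contact_force: [0.3, 0.7, 0.3]
grip_width: 91.6
```

>>> drive_tool(series=[[0,0,0,0],[0,0,0,0],[0,0,0,0],[0,0,0,0],[0,0,0,0],[0,0,0,0],[0,0,0,0],[0,0,0,0]], hand=1)

```text
time: 3.05
tool_pos: [420.3, 282.0, 41.7]
tcp_rot: [3.142, -0.0, 3.102]
contact_force: [-0.2, -0.4, -0.7]
grip_width: 32.4
```

>>> drive_tool(series=[[0,0,0,0],[0,0,0,0],[0,0,0,0],[0,0,0,0]])

```text
time: 3.45
tool_pos: [420.4, 282.0, 41.7]
tcp_rot: [3.142, -0.0, 3.102]
contact_force: [0.4, 0.2, -0.5]
grip_width: 21.7
```

>>> drive_tool(series=[[0,0,10,0],[0,0,20,0],[0,0,30,0],[0,0,30,0],[0,0,20,0],[0,0,0,0]])

```text
time: 4.05
tool_pos: [421.8, 282.7, 154.8]
tcp_rot: [3.139, 0.005, 3.102]
contact_force: [-0.4, -0.1, -2.6]
grip_width: 22.1
```

Run:
```python
from h import *
import pickle
o=readout.get_obs(); print(o["time"],o["tool_pos"],o["contact_force"],o["joint_positions"])
d=pickle.load(open("top0.pkl","rb"))
def q(u,v,k=4.4,ox=245,oy=105): return (u+.5)/k-.5+ox,(v+.5)/k-.5+oy
a=np.radians(-9.2); c=np.array([559.7,-36.5]); ex=np.array([np.cos(a),np.sin(a)]); ey=np.array([-ex[1],ex[0]])
for n,p in dict(Q1=[(160,151),(143,172),(247,245),(259,226)],Q2=[(300,176),(287,195),(388,272),(401,252)],Q3=[(121,270),(121,299),(250,298),(249,269)],Q4=[(268,319),(272,345),(399,328),(397,301)],Q5=[(111,373),(109,402),(239,414),(241,386)],Q6=[(275,369),(262,391),(375,461),(385,441)]).items():
    W=np.array([P(d,*q(*x),15)[:2]-c for x in p]); L=np.c_[W@ex,W@ey]; print(n,L.round(0).tolist(),L.mean(0).round(1))
# tray end inner wall
for p in [(60,475),(230,505),(405,535),(50,482),(408,542)]:
    W=P(d,*q(*p),24)[:2]-c; print(W@ex,W@ey)
print(c-115*ex, ex,ey)
```

```text
4.05 [421.78951897 282.72399318 154.82951838] [-0.42037087 -0.13620767 -2.61270026] [ 4.39421271e-01  3.79213697e-01  1.68335627e+00  1.02811368e-04
  1.07290991e+00 -1.09186355e+00]
Q1 [[78.0, 78.0], [63.0, 86.0], [28.0, 15.0], [41.0, 10.0]] [52.5 47.1]
Q2 [[77.0, -10.0], [64.0, -4.0], [26.0, -73.0], [40.0, -79.0]] [ 51.7 -41.9]
Q3 [[-1.0, 89.0], [-20.0, 86.0], [-5.0, 8.0], [13.0, 11.0]] [-3.3 48.5]
Q4 [[-16.0, -5.0], [-32.0, -10.0], [-8.0, -85.0], [8.0, -81.0]] [-12.1 -45.4]
Q5 [[-66.0, 84.0], [-84.0, 82.0], [-78.0, 3.0], [-61.0, 5.0]] [-72.4  43.4]
Q6 [[-47.0, -14.0], [-62.0, -8.0], [-93.0, -83.0], [-80.0, -87.0]] [-70.2 -47.9]
-135.27555440256705 103.10695658594516
-135.89202076407312 0.06603231271279224
-135.99924277335575 -105.7339830405338
-140.47248682413812 108.24746994297873
-139.86683293160195 -108.0991531966072
[446.17932952 -18.11366342] [ 0.98713627 -0.15988119] [0.15988119 0.98713627]
```

>>> drive_tool(series=[[2,-25,0,-8.1],[2,-25,0,-8.1],[2,-25,0,-8.1],[2,-25,0,-8.1],[2,-25,0,-8.1],[2,-25,0,-8.1],[2,-25,0,-8.1],[2,-25,0,-8.1],[2,-25,0,-8.1],[2,-25,0,-8],[2,-25,0,-8],[1,-25,0,-8]])

```text
time: 5.25
tool_pos: [442.6, -18.9, 150.6]
tcp_rot: [-3.14, -0.0, 1.405]
contact_force: [-0.1, 0.1, -2.2]
grip_width: 22.0
```

>>> drive_tool(series=[[0,0,0,0],[0,0,0,0],[0,0,0,0]])

```text
time: 5.55
tool_pos: [442.8, -17.3, 151.2]
tcp_rot: [-3.14, -0.0, 1.412]
contact_force: [-0.1, 0.5, -2.6]
grip_width: 21.8
```

Run:
```python
from h import *
import pickle
o=readout.get_obs(); print(o["time"],o["tool_pos"],np.degrees(o["tcp_rot"]),o["contact_force"],o["moment"])
d=cap("wrist"); cv2.imwrite("pics/w2.png",d["image"]); pickle.dump(d,open("w2.pkl","wb"))
d=cap("top"); cv2.imwrite("pics/t2.png",cv2.resize(d["image"][90:250,230:380],None,fx=3.7,fy=3.7)); pickle.dump(d,open("t2.pkl","wb"))
```

```text
5.55 [442.83085047 -17.29130085 151.16883039] [-1.79922192e+02 -2.08178510e-02  8.09295246e+01] [-0.05044132  0.46766251 -2.63937946] [-0.10497697  0.05381452  0.00997464]
```

View pics/w2.png

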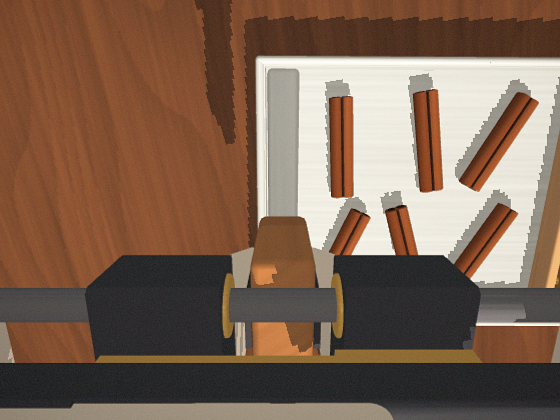

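View pics/t2.png

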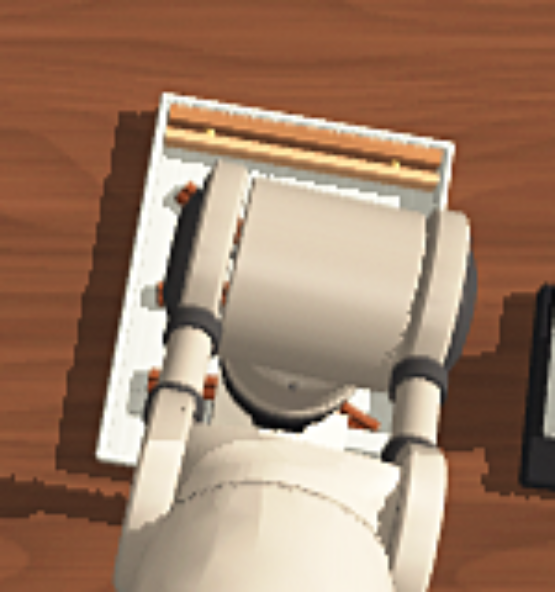

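Run:
```python
from h import *
import pickle
d=pickle.load(open("w2.pkl","rb"))
a=np.radians(-9.2); c=np.array([559.7,-36.5]); ex=np.array([np.cos(a),np.sin(a)]); ey=np.array([-ex[1],ex[0]])
im=d["image"]; cv2.imwrite("pics/w2c.png",cv2.resize(im[40:240,240:400],None,fx=4,fy=3,interpolation=cv2.INTER_CUBIC))
for n,u,v,z in [("wallx",256.5,80,24),("wallx",256.5,220,24),("wally",300,57.5,24),("wally",540,57.5,24),("barL",267,100,None),("barL",269,100,144),("barL",269,200,144),("barR",298,100,144),("barR",298,200,144),("barend",284,69,144),("grip",290,235,None),("Q5",341,150,15),("floor",310,150,None)]:
    W=P(d,u,v,z); w=W[:2]-c; print(n,W.round(1),(w@ex).round(1),(w@ey).round(1))
```

```text
wallx [438.7  77.9  24. ] -137.8 93.6
wallx [419.6 -28.3  24. ] -139.6 -14.3
wally [472.6  88.1  24. ] -105.9 109.1
wally [644.5  60.6  24. ] 68.2 109.4
barL [448.3  59.2 142.3] -125.3 76.7
barL [449.2  59.  144. ] -124.3 76.6
barL [441.7  15.  144. ] -124.7 32.0
barR [461.6  57.  144. ] -111.8 76.7
barR [455.1  12.9 144. ] -111.2 32.1
barend [457.6  70.4 144. ] -117.9 89.2
grip [449.7   5.9 171.1] -115.4 24.3
Q5 [495.5  16.   15. ] -71.7 41.6
floor [471.7  18.7   3.8] -95.7 40.4
```

View pics/w2c.png

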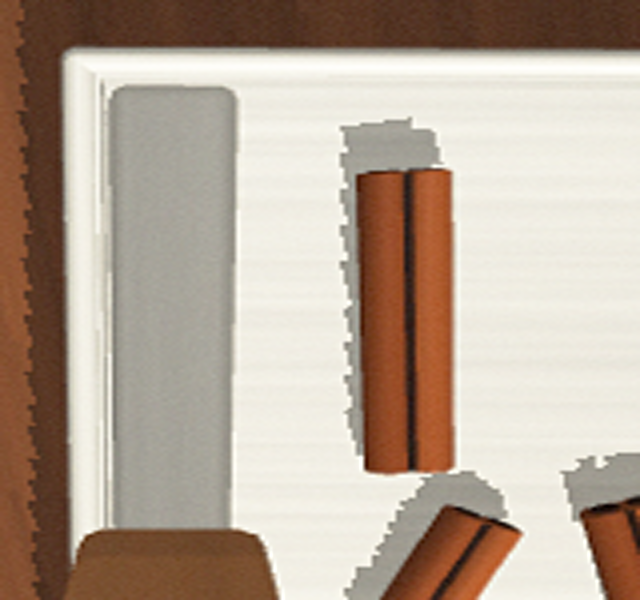

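>>> drive_tool(series=[[0,0,-25,0],[0,0,-30,0],[0,0,-25,0],[0,0,-15,0],[0,0,-8,0],[0,0,-3,0],[0,0,0,0],[0,0,0,0]])

```text
time: 6.45
tool_pos: [444.0, -18.0, 46.4]
tcp_rot: [3.14, 0.0, 1.411]
contact_force: [-0.3, -0.2, -2.6]
grip_width: 21.8
```

>>> drive_tool(series=[[0,0,-0.5,0],[0,0,0,0],[0,0,0,0]])

```text
time: 6.75
tool_pos: [443.6, -18.1, 45.6]
tcp_rot: [3.141, 0.0, 1.411]
contact_force: [-0.0, -0.9, -2.5]
grip_width: 22.2
```

>>> drive_tool(series=[[0,0,-0.5,0],[0,0,0,0],[0,0,0,0]])

```text
time: 7.05
tool_pos: [443.3, -18.0, 44.7]
tcp_rot: [-3.142, -0.0, 1.411]
contact_force: [-0.5, 0.1, -2.0]
grip_width: 22.2
```

>>> drive_tool(series=[[0,0,-0.5,0],[0,0,0,0],[0,0,0,0]])

```text
time: 7.35
tool_pos: [443.4, -18.0, 44.2]
tcp_rot: [3.142, 0.0, 1.411]
contact_force: [-0.5, 0.1, -2.3]
grip_width: 22.0
```

>>> drive_tool(series=[[0,0,-0.5,0],[0,0,-0.5,0],[0,0,0,0]])

```text
time: 7.65
tool_pos: [443.3, -18.0, 43.2]
tcp_rot: [-3.142, 0.0, 1.411]
contact_force: [-0.4, 0.5, -2.6]
grip_width: 21.8
```

>>> drive_tool(series=[[0,0,-0.5,0],[0,0,0,0],[0,0,0,0]])

```text
time: 7.95
tool_pos: [443.4, -18.0, 42.7]
tcp_rot: [3.142, 0.0, 1.411]
contact_force: [0.4, -0.7, -2.0]
grip_width: 22.2
```

>>> drive_tool(series=[[0,0,-0.5,0],[0,0,0,0],[0,0,0,0]])

```text
time: 8.25
tool_pos: [443.4, -18.0, 42.2]
tcp_rot: [3.142, 0.0, 1.411]
contact_force: [-0.2, -1.0, -2.5]
grip_width: 21.6
```

>>> drive_tool(series=[[0,0,-0.5,0],[0,0,0,0],[0,0,0,0]])

```text
time: 8.55
tool_pos: [443.4, -18.0, 41.7]
tcp_rot: [3.141, 0.0, 1.411]
contact_force: [-0.1, 0.5, -2.8]
grip_width: 21.9
```

>>> drive_tool(series=[[0,0,-0.4,0],[0,0,0,0],[0,0,0,0]])

```text
time: 8.85
tool_pos: [443.4, -18.0, 41.7]
tcp_rot: [3.141, 0.0, 1.411]
contact_force: [-2.5, -0.1, 6.0]
grip_width: 21.7
```

>>> drive_tool(series=[[0,0,-0.4,0],[0,0,0,0],[0,0,0,0]])

```text
time: 9.15
tool_pos: [443.4, -18.0, 41.7]
tcp_rot: [3.141, 0.0, 1.411]
contact_force: [-3.7, 0.9, 11.1]
grip_width: 21.7
```

>>> drive_tool(series=[[0,0,2,0],[0,0,0,0],[2,-0.3,0,0],[4,-0.6,0,0],[5,-0.8,0,0],[5,-0.8,0,0],[5,-0.8,0,0],[5,-0.8,0,0],[5,-0.8,0,0],[5,-0.8,0,0],[4,-0.7,0,0],[0,0,0,0]])

```text
time: 10.35
tool_pos: [484.0, -24.5, 43.0]
tcp_rot: [3.141, 0.0, 1.411]
contact_force: [-0.9, -0.2, -3.1]
grip_width: 22.0
```

>>> drive_tool(series=[[3,-0.5,0,0],[5,-0.8,0,0],[5,-0.8,0,0],[5,-0.8,0,0],[5,-0.8,0,0],[5,-0.8,0,0],[5,-0.8,0,0],[5,-0.8,0,0],[4,-0.7,0,0],[2,-0.3,0,0],[0,0,0,0]])

```text
time: 11.45
tool_pos: [527.7, -31.6, 42.9]
tcp_rot: [3.141, 0.0, 1.411]
contact_force: [-0.3, 0.2, -2.0]
grip_width: 22.1
```

Run:
```python
from h import *
import pickle
o=readout.get_obs(); print(o["time"],o["tool_pos"],np.degrees(o["tcp_rot"]),o["contact_force"])
for n in ["wrist","scene"]:
    d=cap(n); pickle.dump(d,open(n[0]+"3.pkl","wb"))
    im=d["image"] if n=="wrist" else cv2.resize(d["image"][150:260,160:320],None,fx=4.5,fy=4.5,interpolation=cv2.INTER_CUBIC)
    cv2.imwrite(f"pics/{n}3.png",im)
```

```text
11.45 [527.65236584 -31.55270827  42.89927171] [1.79983216e+02 7.87006591e-04 8.08287066e+01] [-0.2526897   0.20992873 -2.00823877]
```

View pics/wrist3.png

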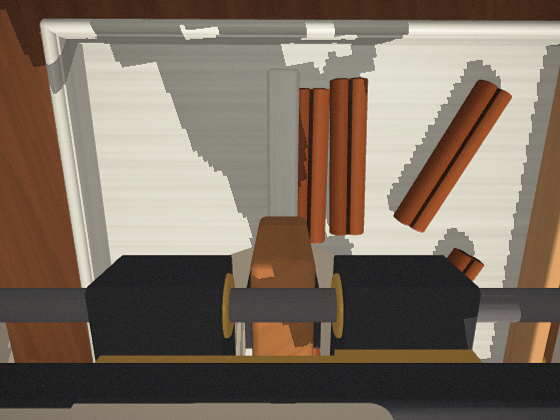

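View pics/scene3.png

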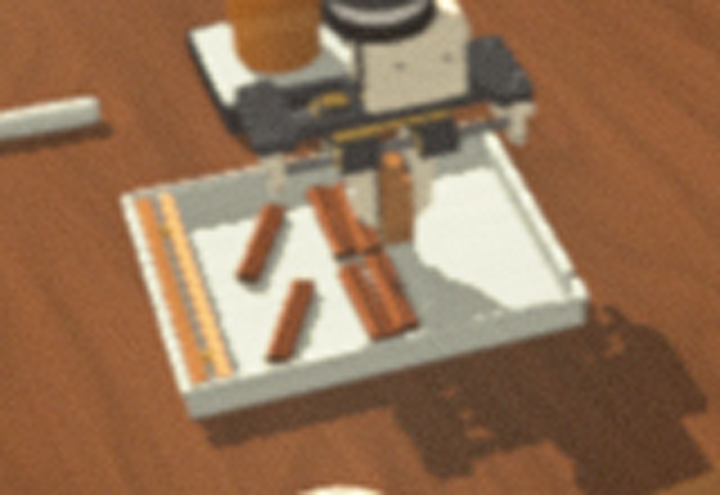

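>>> drive_tool(series=[[3,-0.5,0,0],[4,-0.6,0,0],[4,-0.6,0,0],[4,-0.7,0,0],[4,-0.7,0,0],[4,-0.6,0,0],[4,-0.7,0,0],[3,-0.5,0,0],[2,-0.3,0,0],[1,-0.2,0,0]])

```text
time: 12.55
tool_pos: [560.5, -36.9, 42.9]
tcp_rot: [3.142, 0.0, 1.411]
contact_force: [-1.0, 0.5, -3.1]
grip_width: 21.4
```

>>> drive_tool(series=[[1.5,-0.2,0,0],[1.5,-0.3,0,0],[1.5,-0.2,0,0],[1,-0.2,0,0]])

```text
time: 12.95
tool_pos: [566.0, -37.8, 42.9]
tcp_rot: [3.141, 0.0, 1.411]
contact_force: [-0.4, -0.9, -3.5]
grip_width: 21.8
```

>>> drive_tool(series=[[1.5,-0.2,0,0],[1.5,-0.3,0,0],[1.5,-0.2,0,0],[1,-0.2,0,0]])

```text
time: 13.35
tool_pos: [571.6, -38.7, 42.9]
tcp_rot: [3.141, 0.0, 1.411]
contact_force: [-0.3, 0.5, -2.7]
grip_width: 21.6
```

Run:
```python
from h import *
import pickle
o=readout.get_obs(); print(o["time"],o["tool_pos"],np.degrees(o["tcp_rot"]),o["contact_force"])
a=np.radians(-9.2); c=np.array([559.7,-36.5]); ex=np.array([np.cos(a),np.sin(a)]); print((o["tool_pos"][:2]-c)@ex)
for n in ["wrist","scene"]:
    d=cap(n); pickle.dump(d,open(n[0]+"4.pkl","wb"))
    im=d["image"] if n=="wrist" else cv2.resize(d["image"][150:260,160:320],None,fx=4.5,fy=4.5,interpolation=cv2.INTER_CUBIC)
    cv2.imwrite(f"pics/{n}4.png",im)
```

```text
13.35 [571.56726252 -38.72920463  42.93832282] [1.79988548e+02 1.60302939e-03 8.08281389e+01] [-0.32097847  0.47951316 -2.70036241]
12.07101308624605
```

View pics/wrist4.png

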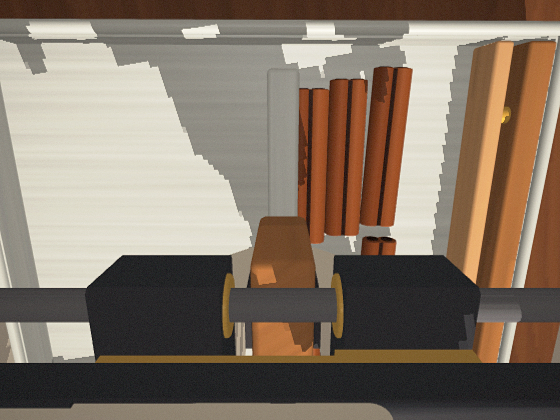

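View pics/scene4.png

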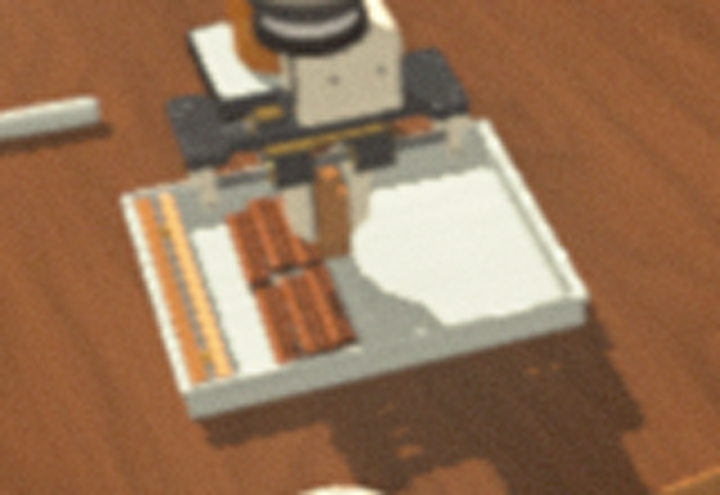

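Run:
```python
from h import *
import pickle
d=pickle.load(open("w4.pkl","rb"))
a=np.radians(-9.2); c=np.array([559.7,-36.5]); ex=np.array([np.cos(a),np.sin(a)]); ey=np.array([-ex[1],ex[0]])
cv2.imwrite("pics/w4c.png",cv2.resize(d["image"][30:290,370:560],None,fx=3.5,fy=2.3,interpolation=cv2.INTER_CUBIC))
for v in (70,160,250):
    for u in range(440,520,5):
        W=P(d,u,v); w=W[:2]-c; print(v,u,W[2].round(1),(w@ex).round(1),(w@ey).round(1))
```

```text
70 440 4.6 91.6 91.3
70 445 4.7 94.1 91.3
70 450 4.8 96.6 91.3
70 455 3.2 99.8 91.5
70 460 5.3 101.4 91.3
70 465 5.5 103.8 91.3
70 470 3.4 107.3 91.5
70 475 11.0 106.1 90.7
70 480 15.4 106.3 90.3
70 485 20.4 106.1 89.8
70 490 25.3 105.8 89.3
70 495 25.4 108.0 89.3
70 500 26.8 109.5 89.2
70 505 26.4 112.0 89.2
70 510 14.7 121.0 90.4
70 515 17.0 122.0 90.1
160 440 4.7 96.8 46.0
160 445 3.7 100.0 45.9
160 450 3.8 102.6 45.9
160 455 4.5 105.0 46.0
160 460 6.2 106.8 46.2
160 465 12.1 106.6 47.0
160 470 17.4 106.4 47.7
160 475 23.1 105.9 48.5
160 480 25.8 106.9 48.8
160 485 27.0 108.7 49.0
160 490 26.8 111.2 48.9
160 495 13.6 121.2 47.2
160 500 17.7 121.4 47.7
160 505 22.5 120.9 48.4
160 510 26.0 121.2 48.8
160 515 27.4 122.7 49.0
250 440 3.6 103.3 -6.2
250 445 4.9 105.7 -5.7
250 450 9.2 106.4 -4.0
250 455 15.3 106.1 -1.6
250 460 20.4 106.2 0.5
250 465 25.4 106.2 2.5
250 470 27.0 107.8 3.1
250 475 26.9 110.5 3.1
250 480 26.0 113.5 2.7
250 485 18.4 120.6 -0.3
250 490 22.3 120.9 1.2
250 495 26.0 121.2 2.7
250 500 25.9 123.9 2.6
250 505 27.5 125.4 3.3
250 510 26.8 128.4 3.0
250 515 25.7 131.7 2.6
```

View pics/w4c.png

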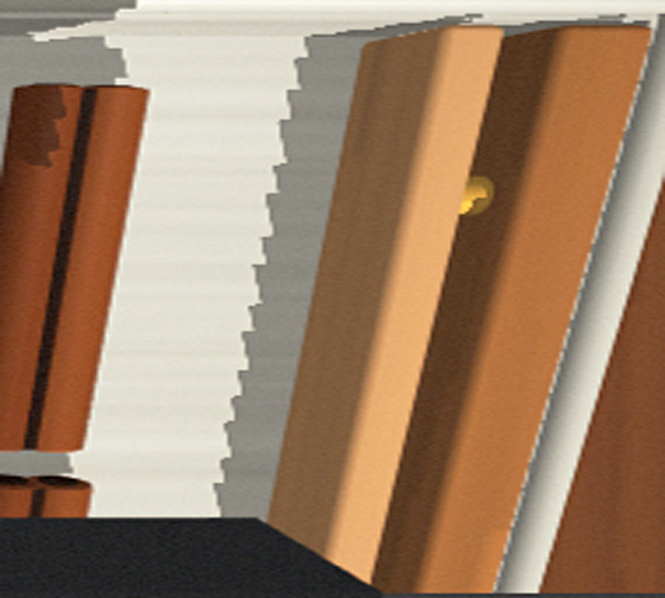

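>>> drive_tool(series=[[1.5,-0.2,0,0],[2.5,-0.4,0,0],[2.5,-0.4,0,0],[2.5,-0.4,0,0],[2.5,-0.4,0,0],[2.5,-0.4,0,0],[2,-0.3,0,0],[2,-0.4,0,0],[2,-0.3,0,0],[1.5,-0.2,0,0],[1,-0.2,0,0],[0.5,0,0,0]])

```text
time: 14.65
tool_pos: [594.5, -42.3, 42.9]
tcp_rot: [3.142, 0.0, 1.411]
contact_force: [-0.3, -0.0, -1.9]
grip_width: 22.0
```

>>> drive_tool(series=[[0.5,-0.1,0,0],[0.5,-0.1,0,0],[0.5,-0.1,0,0],[0.5,0,0,0],[0.5,-0.1,0,0],[0.5,-0.1,0,0]])

```text
time: 15.25
tool_pos: [597.4, -42.8, 42.9]
tcp_rot: [3.142, 0.0, 1.411]
contact_force: [-0.5, -0.0, -2.7]
grip_width: 22.0
```

Run:
```python
from h import *
import pickle
o=readout.get_obs(); print(o["time"],o["tool_pos"],np.degrees(o["tcp_rot"]),o["contact_force"])
d=cap("wrist"); pickle.dump(d,open("w5.pkl","wb"))
cv2.imwrite("pics/w5.png",cv2.resize(d["image"][30:290,260:480],None,fx=3.4,fy=2.3,interpolation=cv2.INTER_CUBIC))
```

```text
15.25 [597.42116737 -42.79058003  42.90663121] [1.79995282e+02 1.92809843e-04 8.08295263e+01] [-0.45648256 -0.00455866 -2.74267098]
```

View pics/w5.png

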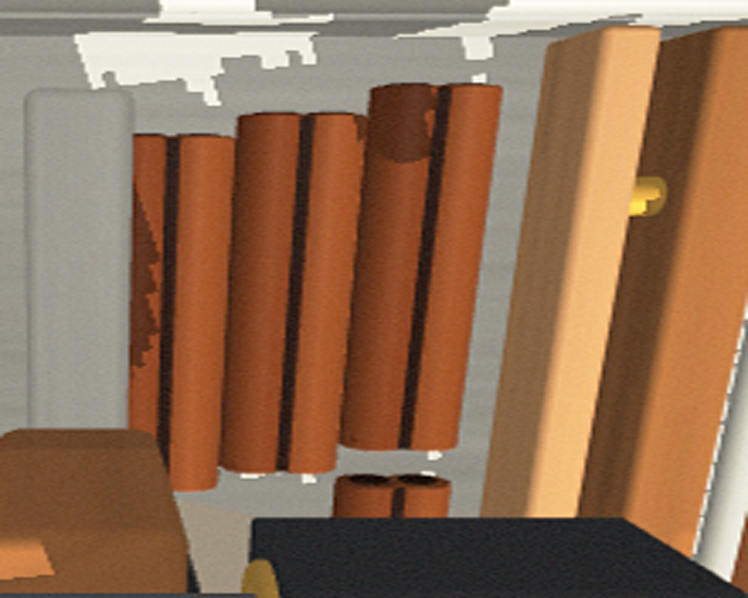

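>>> drive_tool(series=[[0.5,-0.1,0,0],[0.5,-0.1,0,0],[0.5,-0.1,0,0],[0.5,0,0,0],[0.5,-0.1,0,0],[0.5,-0.1,0,0]])

```text
time: 15.9
tool_pos: [600.4, -43.3, 42.9]
tcp_rot: [3.142, -0.0, 1.411]
contact_force: [-0.0, 0.2, -2.2]
grip_width: 22.0
```

>>> drive_tool(series=[[0.3,0,0,0],[0.3,-0.1,0,0],[0.3,0,0,0],[0.3,-0.1,0,0]])

```text
time: 16.3
tool_pos: [601.6, -43.5, 42.9]
tcp_rot: [3.142, 0.0, 1.411]
contact_force: [-0.3, -0.0, -3.2]
grip_width: 21.9
```

>>> drive_tool(series=[[0.3,0,0,0],[0.3,-0.1,0,0],[0.3,0,0,0],[0.3,-0.1,0,0]])

```text
time: 16.7
tool_pos: [602.8, -43.7, 42.9]
tcp_rot: [3.142, -0.0, 1.411]
contact_force: [0.0, -0.4, -3.0]
grip_width: 21.7
```

>>> drive_tool(series=[[0.3,0,0,0],[0.3,-0.1,0,0],[0,0,0,0]])

```text
time: 17.0
tool_pos: [603.5, -43.8, 42.9]
tcp_rot: [3.141, 0.0, 1.411]
contact_force: [-0.2, 0.3, -2.5]
grip_width: 21.7
```

>>> drive_tool(series=[[0.3,0,0,0],[0.3,-0.1,0,0],[0,0,0,0]])

```text
time: 17.3
tool_pos: [604.0, -43.9, 42.9]
tcp_rot: [3.141, -0.0, 1.411]
contact_force: [-0.7, -0.3, -1.8]
grip_width: 21.5
```

>>> drive_tool(series=[[0.3,0,0,0],[0.2,-0.1,0,0],[0,0,0,0]])

```text
time: 17.6
tool_pos: [604.2, -43.9, 42.9]
tcp_rot: [-3.141, -0.0, 1.411]
contact_force: [-1.6, 0.4, -1.5]
grip_width: 22.0
```

>>> drive_tool(series=[[0.2,0,0,0],[0,0,0,0]])

```text
time: 17.8
tool_pos: [604.2, -43.9, 42.9]
tcp_rot: [-3.141, -0.0, 1.411]
contact_force: [-3.4, 0.3, -1.0]
grip_width: 22.0
```

>>> drive_tool(series=[[0.2,0,0,0],[0,0,0,0]])

```text
time: 18.0
tool_pos: [604.3, -43.9, 42.8]
tcp_rot: [-3.14, 0.0, 1.411]
contact_force: [-4.1, 0.6, 0.7]
grip_width: 22.0
```

>>> drive_tool(series=[[0.2,0,0.2,0],[0,0,0,0]])

```text
time: 18.2
tool_pos: [604.4, -43.9, 42.9]
tcp_rot: [-3.14, 0.0, 1.411]
contact_force: [-5.4, 0.9, -0.6]
grip_width: 21.9
```

>>> drive_tool(series=[[0.2,-0.1,0,0],[0,0,0,0]])

```text
time: 18.4
tool_pos: [604.4, -43.9, 42.9]
tcp_rot: [-3.139, -0.0, 1.411]
contact_force: [-6.3, 1.4, 0.1]
grip_width: 21.9
```

>>> drive_tool(series=[[0.2,0,0.1,0],[0.2,-0.1,0,0],[0,0,0,0]])

```text
time: 18.7
tool_pos: [604.4, -43.9, 42.8]
tcp_rot: [-3.139, -0.0, 1.411]
contact_force: [-6.9, 1.1, 0.4]
grip_width: 22.0
```

>>> drive_tool(series=[[0.2,0,0.1,0],[0.2,-0.1,0,0],[0,0,0,0]])

```text
time: 19.0
tool_pos: [604.5, -43.9, 42.8]
tcp_rot: [-3.138, -0.0, 1.411]
contact_force: [-7.7, 1.5, 1.4]
grip_width: 21.6
```

>>> drive_tool(series=[[0.2,0,0.2,0],[0.2,-0.1,0.1,0],[0,0,0,0]])

```text
time: 19.3
tool_pos: [604.5, -43.9, 42.9]
tcp_rot: [-3.137, -0.0, 1.411]
contact_force: [-8.2, 2.4, -0.0]
grip_width: 22.1
```

>>> drive_tool(series=[[0.2,0,0.1,0],[0.2,0,0.1,0],[0,0,0,0]])

```text
time: 19.6
tool_pos: [604.6, -43.9, 42.9]
tcp_rot: [-3.136, -0.0, 1.411]
contact_force: [-8.8, 1.4, -1.4]
grip_width: 22.1
```

>>> drive_tool(series=[[0.2,0,0.1,0],[0.2,-0.1,0,0],[0.1,0,0,0],[0,0,0,0],[0,0,0,0],[0,0,0,0],[0,0,0,0]])

```text
time: 20.3
tool_pos: [604.6, -43.9, 42.9]
tcp_rot: [-3.135, -0.0, 1.411]
contact_force: [-10.0, 2.2, -0.5]
grip_width: 21.9
```

Run:
```python
from h import *
import pickle
o=readout.get_obs(); print(o["time"],o["tool_pos"],np.degrees(o["tcp_rot"]),o["contact_force"],o["moment"])
d=cap("wrist"); pickle.dump(d,open("w6.pkl","wb"))
cv2.imwrite("pics/w6.png",cv2.resize(d["image"][30:290,260:480],None,fx=3.4,fy=2.3,interpolation=cv2.INTER_CUBIC))
d=cap("scene"); cv2.imwrite("pics/s6.png",cv2.resize(d["image"][150:260,160:320],None,fx=4.5,fy=4.5,interpolation=cv2.INTER_CUBIC))
```

```text
20.3 [604.63112234 -43.93343866  42.90858245] [-1.79621408e+02 -6.75451670e-03  8.08365853e+01] [-10.01888988   2.16433954  -0.54349247] [ 0.1721973   2.09016996 -0.096154  ]
```

View pics/w6.png

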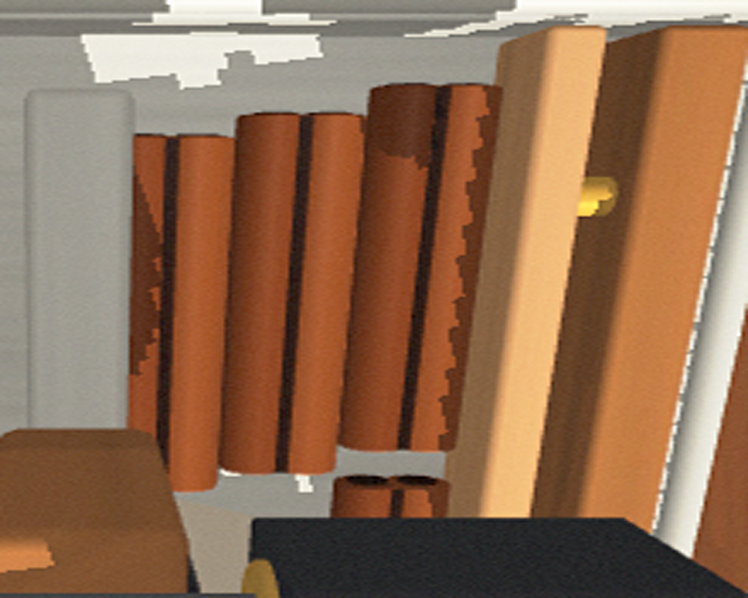

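View pics/s6.png

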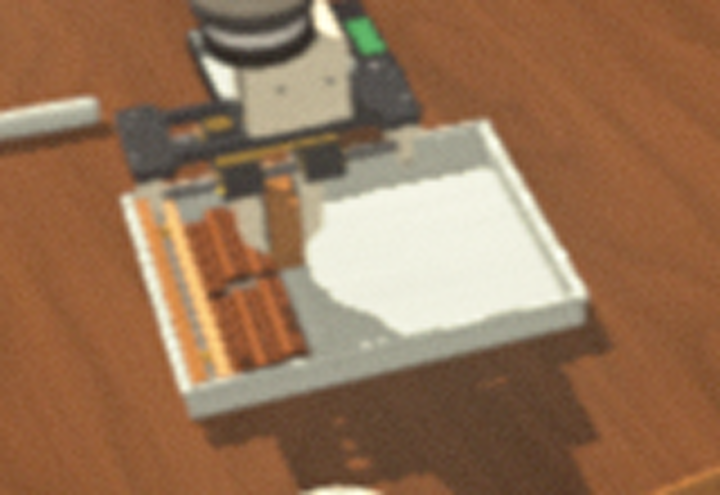

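>>> drive_tool(series=[[0,0,0,0],[0,0,0,0],[0,0,0,0],[0,0,0,0],[0,0,0,0],[0,0,0,0],[0,0,0,0],[0,0,0,0]])

```text
time: 21.2
tool_pos: [604.6, -43.9, 42.9]
tcp_rot: [-3.135, -0.0, 1.411]
contact_force: [-10.0, 2.1, 0.3]
grip_width: 22.3
```

>>> drive_tool(series=[[-0.5,0.1,0,0],[-0.5,0.1,0,0],[-0.5,0.1,0,0],[-1,0.2,0,0],[-2,0.3,0,0],[-3,0.5,0,0],[-4,0.7,0,0],[-4,0.7,0,0],[0,0,0,0]])

```text
time: 22.1
tool_pos: [591.5, -41.7, 44.1]
tcp_rot: [3.141, 0.0, 1.411]
contact_force: [-0.3, -0.1, -2.5]
grip_width: 21.9
```

Run:
```python
from h import *
import pickle
o=readout.get_obs(); print(o["time"],o["tool_pos"],np.degrees(o["tcp_rot"]),o["contact_force"],o["moment"])
d=cap("wrist"); pickle.dump(d,open("w7.pkl","wb"))
cv2.imwrite("pics/w7.png",cv2.resize(d["image"][30:290,260:480],None,fx=3.4,fy=2.3,interpolation=cv2.INTER_CUBIC))
```

```text
22.1 [591.45645051 -41.6730356   44.10235517] [1.79993774e+02 1.12356544e-03 8.08329262e+01] [-0.29445938 -0.12305622 -2.48228402] [-0.09921014  0.04964287 -0.00084191]
```

View pics/w7.png

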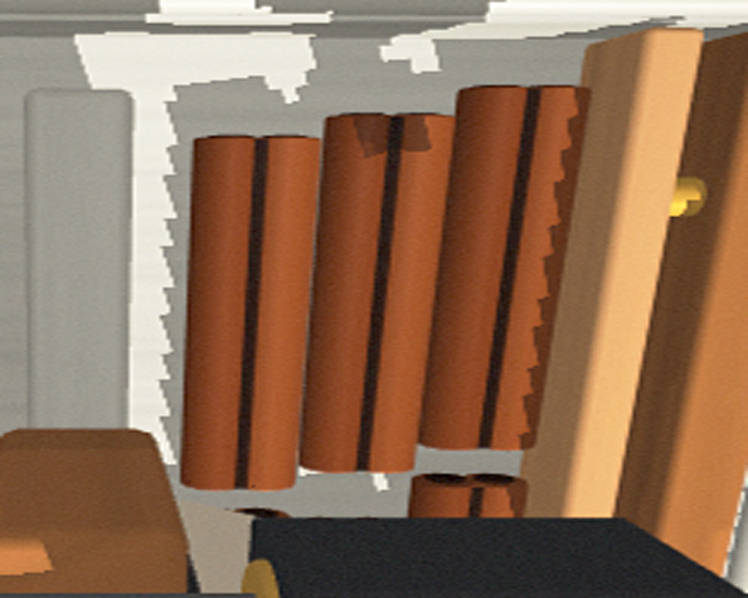

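>>> drive_tool(series=[[0,0,10,0],[0,0,25,0],[0,0,30,0],[0,0,30,0],[0,0,16,0],[0,0,0,0]])

```text
time: 22.75
tool_pos: [593.7, -42.1, 158.5]
tcp_rot: [3.135, 0.0, 1.411]
contact_force: [0.9, -0.2, -2.5]
grip_width: 21.9
```

>>> drive_tool(series=[[-14,27,0,8.1],[-14,27,0,8.1],[-14,27,0,8.1],[-14,27,0,8.1],[-14,27,0,8.1],[-14,27,0,8.1],[-14,27,0,8.1],[-14,27,0,8.1],[-14,27,0,8.1],[-14,27,0,8.1],[-14,27,0,8],[-14,26,0,8]])

```text
time: 23.95
tool_pos: [422.8, 282.1, 154.1]
tcp_rot: [-3.141, -0.001, 3.11]
contact_force: [0.8, 1.0, -3.2]
grip_width: 21.7
```

>>> drive_tool(series=[[0,0,0,0],[0,0,0,0],[0,0,0,0]])

```text
time: 24.25
tool_pos: [424.0, 280.5, 154.5]
tcp_rot: [-3.141, -0.0, 3.102]
contact_force: [1.0, 0.5, -1.6]
grip_width: 22.1
```

Run:
```python
from h import *
import pickle
o=readout.get_obs(); print(o["time"],o["tool_pos"],np.degrees(o["tcp_rot"]),o["contact_force"],o["moment"])
d=cap("wrist"); pickle.dump(d,open("w8.pkl","wb"))
cv2.imwrite("pics/w8.png",d["image"])
```

```text
24.25 [424.03597552 280.52968893 154.51575621] [-1.79969435e+02 -2.77421568e-02  1.77733685e+02] [ 0.9929679   0.46017605 -1.64881714] [ 0.01585131 -0.03833587 -0.00835586]
```

View pics/w8.png

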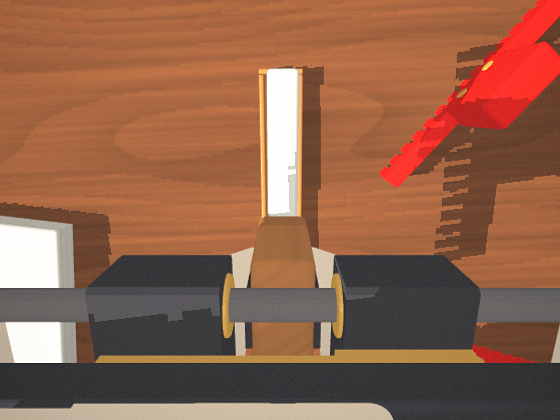

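Run:
```python
from h import *
import pickle
d=pickle.load(open("w1.pkl","rb"))
for k,v in [(30,80),(500,262)]:
    pass
A=P(d,220+138/3.5,70+35/2.6,14);B=P(d,220+277/3.5,70+35/2.6,14); print(A,B,(A+B)/2)
A=P(d,220+151/3.5,70+550/2.6,14);B=P(d,220+277/3.5,70+550/2.6,14); print(A,B,(A+B)/2)
A=P(d,220+186/3.5,70+60/2.6,34);B=P(d,220+246/3.5,70+60/2.6,34); print("bar",A,B,(A+B)/2)
```

```text
[325.91243808 267.08607036  14.        ] [327.29328893 300.02631513  14.        ] [326.6028635  283.55619274  14.        ]
[505.97086395 260.11230809  14.        ] [507.39491673 294.69901847  14.        ] [506.68289034 277.40566328  14.        ]
bar [334.86370971 278.56390768  34.        ] [335.42589702 291.9849885   34.        ] [335.14480336 285.27444809  34.        ]
```

>>> drive_tool(series=[[-3.6,1,-10,0.2],[0,0,-25,0],[0,0,-30,0],[0,0,-20,0],[0,0,-8,0],[0,0,0,0],[0,0,0,0],[0,0,0,0]])

```text
time: 25.1
tool_pos: [421.1, 282.5, 63.0]
tcp_rot: [3.14, 0.002, 3.107]
contact_force: [-0.0, 0.1, -2.2]
grip_width: 22.1
```

Run:
```python
from h import *
import pickle
o=readout.get_obs(); print(o["time"],o["tool_pos"],np.degrees(o["tcp_rot"]),o["contact_force"],o["moment"])
d=cap("wrist"); pickle.dump(d,open("w9.pkl","wb"))
cv2.imwrite("pics/w9.png",cv2.resize(d["image"][40:260,220:340],None,fx=4,fy=2.6,interpolation=cv2.INTER_CUBIC))
```

```text
25.1 [421.05032353 282.47457372  62.98477474] [1.79936524e+02 1.12368217e-01 1.78014351e+02] [-0.03419703  0.12498892 -2.20973311] [ 0.04899102 -0.03247184  0.011079  ]
```

View pics/w9.png

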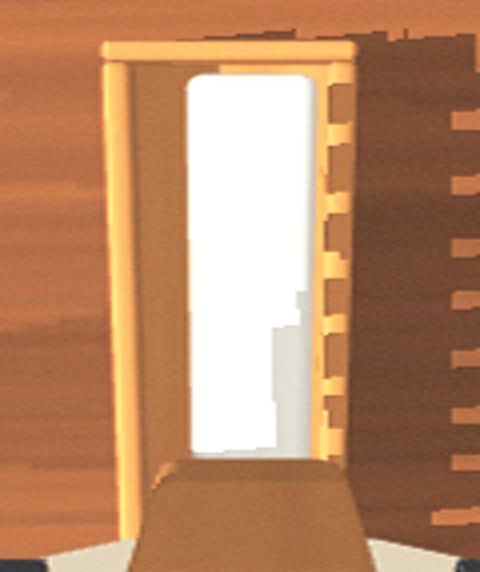

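>>> drive_tool(series=[[-0.5,-0.8,-6,0],[0,0,-6,0],[0,0,-5,0],[0,0,-2,0],[0,0,0,0],[0,0,0,0]])

```text
time: 25.75
tool_pos: [419.8, 281.5, 42.9]
tcp_rot: [3.142, -0.0, 3.107]
contact_force: [0.4, -0.9, -2.8]
grip_width: 21.8
```

>>> drive_tool(series=[[0,0,-1,0],[0,0,-0.8,0],[0,0,0,0],[0,0,0,0]])

```text
time: 26.15
tool_pos: [420.0, 281.5, 41.7]
tcp_rot: [3.141, 0.001, 3.107]
contact_force: [-0.2, -1.0, 5.2]
grip_width: 22.1
```

>>> drive_tool(series=[[0,0,0.4,0],[0,0,0,0]])

```text
time: 26.35
tool_pos: [420.0, 281.5, 41.7]
tcp_rot: [3.141, 0.0, 3.107]
contact_force: [0.2, 0.4, 3.1]
grip_width: 22.0
```

>>> drive_tool(series=[[0,0,0,0],[0,0,0,0],[0,0,0,0],[0,0,0,0],[0,0,0,0],[0,0,0,0],[0,0,0,0],[0,0,0,0]], hand=0)

```text
time: 27.15
tool_pos: [419.8, 281.4, 41.5]
tcp_rot: [3.142, -0.0, 3.107]
contact_force: [0.3, -0.2, -0.2]
grip_width: 81.5
```

>>> drive_tool(series=[[0,0,3,0],[0,0,10,0],[0,0,25,0],[0,0,30,0],[0,0,40,0],[0,0,40,0],[0,0,30,0],[-20,20,10,0],[-25,25,0,0],[-25,25,0,0],[-20,20,0,0],[0,0,0,0]])

```text
time: 28.35
tool_pos: [327.5, 373.2, 230.5]
tcp_rot: [3.14, -0.0, 3.111]
contact_force: [-0.2, 0.0, -0.3]
grip_width: 91.8
```

>>> drive_tool(series=[[-25,30,0,0],[-25,30,0,0],[-25,30,0,0],[0,0,0,0],[0,0,0,0]])

```text
time: 28.85
tool_pos: [254.8, 461.2, 229.8]
tcp_rot: [-3.141, 0.001, 3.109]
contact_force: [1.1, 0.2, 0.0]
grip_width: 91.9
```

Run:
```python
from h import *
import pickle
o=readout.get_obs(); print(o["time"],o["tool_pos"],o["contact_force"])
d=cap("top"); pickle.dump(d,open("t9.pkl","wb")); cv2.imwrite("pics/t9.png",d["image"])
cv2.imwrite("pics/t9c.png",np.hstack([cv2.resize(d["image"][105:240,245:365],None,fx=4,fy=4,interpolation=cv2.INTER_CUBIC)[:540],cv2.resize(d["image"][175:265,150:205],None,fx=6,fy=6,interpolation=cv2.INTER_CUBIC)[:540,:310]]))
d=cap("scene"); cv2.imwrite("pics/s9.png",d["image"])
```

```text
28.85 [254.84912703 461.24994469 229.83525958] [1.11745836 0.16897186 0.01084532]
```

View pics/t9.png

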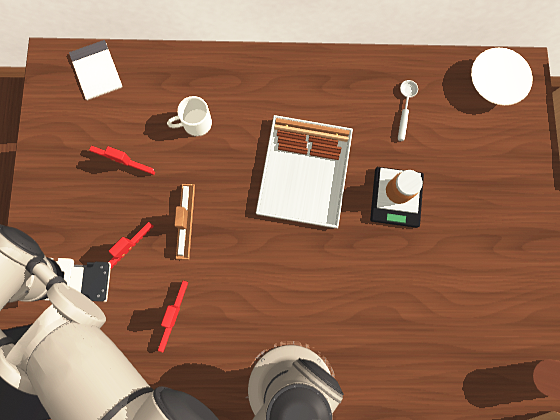

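View pics/t9c.png

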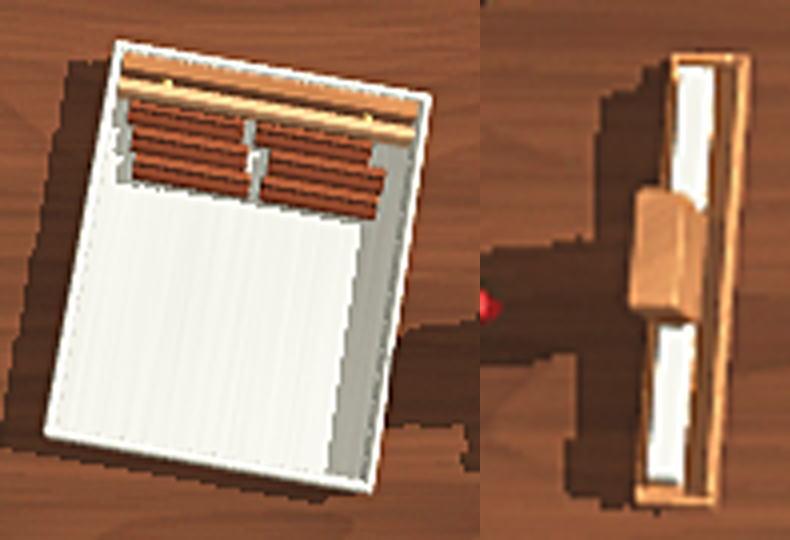

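View pics/s9.png

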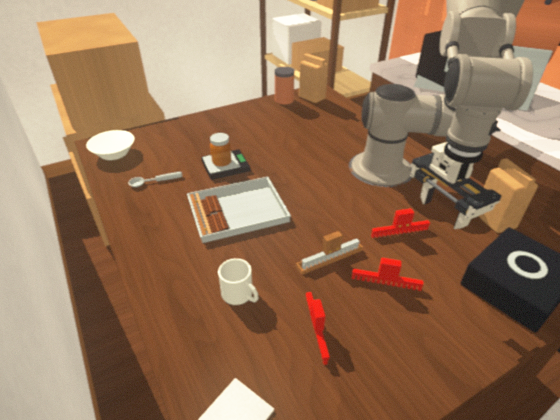

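The six quills lie in three rows of two against the jaw, at top px (277–340, 132–158). The rake stands in its cradle at (183,220), and the mug, jar and spoon look unmoved.

```bash
python3 -c "
from h import *
print(job.close_job())"
```

```text
the job is handed in; nothing more can be done
None
```

The job is handed in at about 29 s of the 67 s allowed. I took the steel rake from its cradle and combed the six quills into three rows of two against the jaw. I pressed them with the wrist reading 6–10 N for about 3 s, including more than 1 s at 10 N, then stood the rake back in its cradle.

- **Press force:** the wrist readings peaked at about 10.3 N. I only saw readings at the end of each move, and the force on the stop bar itself is not reported.
- **Quills:** the final pictures show all six flat, parallel to the stop and packed close. In the tray the rake was held about 1 mm above the floor. The fingertips stayed about 39 mm above the floor there, well clear of the 11 mm quills.
- **Rake:** it stands upright in the cradle and landed at the same height it was taken from. The gripper is open and well clear.
- **Jar, mug and spoon:** they look unmoved when the first and last top pictures are compared. I did not measure their positions.
- **Disagreement:** the first top picture put the jaw face about 6 mm nearer the robot than the wrist depth did. Contact came where the wrist depth said, so I relied on that.

No check failed.

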